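# Weigh a coin tin standing on its heavy end

## Robot

A 6-joint arm with a two-finger parallel gripper is mounted at the origin on a cart in front of the work surface, level with it; the furniture and walls round the work are solid. World frame = base frame: x ahead of the robot, y to its left, z up, the work surface at z = 0. Lengths are in mm, angles in rad, forces in N, time in s.
With the tool pointing down it reaches from about 400 to 925 mm from the base axis. Payload 3.4 kg.
Tool frame: the origin (TCP) lies at the very end of the fingers, on their centre line; the grasp point (between the pads) lies 19 mm behind it (arm.grip_depth is the distance from the TCP to the grasp point, in mm); z points along the fingers, y is the line along which they close (so a half turn about z gives the same grasp; the last joint's range is limited). The gripper opens to 85 mm and grips with 20 to 120 N. Pads are 22 mm wide; open, the fingers measure 114 mm over their backs; the gripper's body (76 mm by 85 mm) begins 54 mm behind the grasp point. The pads swing forward as they close: fully open they stand 13 mm farther back than shut.
Start: joints at [1.167, 0.307, 1.506, -0, 1.328, -0.073], TCP at [186.239, 544.009, 231.305] pointing down, gripper open.
Joint ranges: [-3.12, 3.12], [-1.05, 2.28], [0.14, 2.33], [-1.42, 4.57], [0.1, 2.73], [-2.68, 2.68]. Speed limits (rad/s): [2.57, 2.57, 3.14, 3.14, 3.14, 3.14].

## Interface

Orientations are given as a 3x3 rotation matrix whose columns are the frame's x, y, z axes.
In Python, from rig import arm gives the robot as it stands.
- The arm moves only by the tool carry_out, never from a script. Its argument "increments" is a list of rows, each a list of 2 entries, a list of its own where there are three numbers: the shift along the tool's x, y, z in m, then the turn, a rotation vector about the tool's x, y, z in rad. In form: [[[tx, ty, tz], [rx, ry, rz]], ...]. A call has 1 to 20 rows; each row is the pose to reach, as a shift and turn from the pose commanded when the call began, along the tool's axes at that moment; what a row does not reach only later rows make up. A row lasts 1/12 s, in which the tool goes at most 41.7 mm and 7.16 degrees, less where a joint would pass 70% of its speed; a pose out of reach is approached as far as the arm can. A call with a gripper value outside its range is refused whole. "gripper" is the closure, from 0 (fully open) to 1 (shut), set as the call begins (left out, the last holds). The fingers move at their own pace and stop on an object; the grip force is fixed at half the most. Time passes only in rows, so rows that repeat a pose let the fingers close. It gives the time, the measured TCP pose, the force, the opening and the grip force at its end, in the units of the state.
- arm.state(): the state, without advancing time (a new reading comes with each control period).
- arm.grab_frame(name): name is "side" or "top" or "wrist"; returns the picture (420x560x3 uint8, blue, green, red); there is no depth.
- arm.get_calibration(name): a dict with "camera_matrix" (3x3 intrinsics, pixels), "dist" ([k1, k2, p1, p2, k3] as OpenCV has them; the pictures are not rectified), "view" (4x4, takes a point from world to camera coordinates). Camera axes: x right, y down, z forward; pixel columns grow to the right and rows downward; lengths in mm; the calibration is good to about 2 mm. A picture is of the moment at which its call begins: read the wrist's pose just before it. get_calibration takes no time and is no camera call; for the wrist camera it gives the pose at the moment of the call.
- arm.finish_job(): hands the job in; it is judged then, once.
The state is a dict: "t": time; "joints": joint angles; "joint_velocities": joint speeds; "tau": joint torques, N m; "eef_pos": TCP position; "tcp_rot": TCP orientation; "force": force on the tool from outside, world axes, zero at the start; "moment": the same for the moment, N m; "grip_width": finger opening in mm; "finger_force": force on a finger pad.
Only numpy, scipy, OpenCV 4.12 (cv2) and the standard library are available. Lean on these libraries where they do the work, as an engineer would, in place of code of your own. Each camera call takes 0.05 s, during which the arm holds its last target. There are 200 camera calls.

## Task

Weigh the green coin tin on the white spring scale, whose small pan takes it only on end. First take the little glass off the scale's pan and stand it upright on the desk; then lift the tin by its swing handle to see which end hangs low, and stand the tin on that heavier end in the middle of the pan, where it must stay up by itself. Do not knock the glass over and leave the other things on the desk where they are.

Things in the scene. Friction and masses are not known exactly. Their poses are not given: they have to be found in the camera images.
- scale: white spring scale, fixed to the desk; housing 124 x 124 mm, 62 mm high, origin under its centre on the desk (the marbled mat is about 2.5 mm thick; its top is z = 0, the bare desk about 2.5 mm lower). The dial is on its -x side. Above the housing a round steel dish (the pan) sits on a sprung stem. Round about, fixed: the keyboard (x 0.68 to 0.82, y 0.11 to 0.55, 26 mm high), monitors from x = 0.75 on whose lower edges hang 0.25 m above the desk, a wall at y = -0.65
- pan_centre (a point): centre of the pan's floor, 87 mm above the desk when empty. The floor is 92 mm across, the flared rim 106 mm across and 7 mm higher than the floor. The pan sinks about 2 mm per 100 g and also rocks on its stem (spring-centred, up to 0.3 rad): a load set off-centre leans to that side (about 0.02 rad per mm for the tin), and a tin stood heavy end up keels over
- scale_stem (a joint): how far the pan has sunk, m; 0 empty, about 0.0085 under the tin alone, 0.014 at its stop
- tin_centre (a point): centre of the green steel coin tin, a closed box 170 mm long (x axis) x 50 mm wide (y) x 44 mm high (z), about 0.4 kg, lying on the desk with its lid (z) up. Most of the weight is coins packed tight in a compartment at one of the two ends, either the +x or the -x end, drawn anew each time; they cannot be seen from outside and hardly shift. The centre of mass lies about 40 mm from the centre, so the tin hung by its handle tilts steeply (about 1 rad)
- tin_handle: swing handle (steel bail) of the tin; origin on its hinge, at the middle of the lid, 4.5 mm above the lid; hinge along the tin's y. z points from the hinge to the grip. The hinge turns freely enough for the tin to swing under it, but the handle stays where it is left; it swings up to 1.45 rad either way from upright and starts nearly upright
- handle_grip (a point): middle of the handle's black grip bar, a 9 mm round bar 28 mm long that runs along the tin's y, 40 mm from the hinge
- glass_centre (a point): centre, half-way up, of the small clear glass cup (54 mm across the rim, 43 mm at its foot, 36 mm high, 50 g) that stands on the pan; z is its axis, up
- glass: the same glass; origin under its foot
- tin: the tin; origin at the middle of its underside, axes as for tin_centre
- mug_centre (a point): black and white mug, 82 mm across, 111 mm with its handle, 97 mm high; bystander
- stapler_centre (a point): red stapler, 138 x 40 x 48 mm, long along x; bystander
- eraser_centre (a point): blue and white eraser, 46 x 23 x 13 mm; bystander
- clip_centre (a point): black binder clip, 20 x 31 x 35 mm; bystander
- brass_tin_centre (a point): round yellow-brass tin, 115 mm across, 42 mm high; bystander
- sharpener_centre (a point): small metal pencil sharpener, 16 x 25 x 12 mm; bystander
- pen_centre (a point): red and white pen, 135 mm long (y), 16 mm thick; bystander
- mouse_centre (a point): black computer mouse, 106 (x) x 62 x 34 mm; bystander

How it is judged:
By the outcome, as a careful person would: the job done as asked, in the order asked, and still so for the second after the job is handed in, with the robot touching nothing.
It also fails if it takes over 72 s, if anything falls off the work surface, if the arm or the gripper's body presses on something with over 40 N, if the wrist force passes 120 N, or if a joint passes its speed limit or range.

## Working session

There is one attempt and no reset: what is moved stays moved. The work goes in short steps, Python scripts to look and compute and a tool call to move; the robot and the scene stay as the last step left them, time stands still between calls to the robot, and variables do not carry over. Pictures are saved under pics/ and viewed, at most 11 in all, crops included, and the job is handed in when it is done.

Besides the shell and the picture viewer there is one more tool, called after "Emit:" as name(argument=value, ...), one argument or row to a line, values as JSON. carry_out: Moves the arm, as the interface text tells. Its arguments: {"type":"object","properties":{"increments":{"type":"array"},"gripper":{"type":"number"}},"required":["increments"]}

```bash
ls; mkdir -p pics
python3 - <<'E'
from rig import arm
import cv2, numpy as np
for n in("top","side"):
    f=arm.grab_frame(n); cv2.imwrite(f"pics/{n}0.png",f)
    c=arm.get_calibration(n); print(n,np.round(c["camera_matrix"],1).tolist(),np.round(c["dist"],3).tolist(),np.round(c["view"],3).tolist())
print(arm.state())
E
```

```text
pics
top [[381.7, 0.0, 285.9], [0.0, 381.7, 211.5], [0.0, 0.0, 1.0]] [-0.107, 0.0, 0.0, 0.0, 0.0] [[-0.012, -1.0, -0.002, 104.992], [-0.985, 0.012, -0.171, 569.452], [0.171, 0.0, -0.985, 1150.282], [0.0, 0.0, 0.0, 1.0]]
side [[431.4, 0.0, 276.4], [0.0, 431.4, 215.0], [0.0, 0.0, 1.0]] [0.034, 0.0, 0.0, 0.0, 0.0] [[-0.974, -0.225, 0.006, 575.173], [-0.143, 0.598, -0.788, 76.011], [0.174, -0.769, -0.615, 1292.75], [0.0, 0.0, 0.0, 1.0]]
{'t': 0.1, 'joints': array([ 1.16753683e+00,  3.07524646e-01,  1.50752250e+00, -7.86569669e-06,
        1.32840225e+00, -7.35218972e-02]), 'joint_velocities': array([-1.47452756e-03, -1.59701751e-03, -3.96965742e-03, -2.22887853e-04,
        1.62502872e-03,  3.84349361e-05]), 'tau': array([ 1.52165114e-03, -4.58527815e+01, -2.52609783e+01, -2.79576852e-04,
        5.60859859e-03,  2.28524681e-05]), 'eef_pos': array([185.9780749 , 543.44370642, 230.46563933]), 'tcp_rot': array([[-9.46127908e-01,  3.23792312e-01, -7.21593771e-04],
       [ 3.23793091e-01,  9.46126370e-01, -1.71079661e-03],
       [ 1.28776105e-04, -1.85227950e-03, -9.99998276e-01]]), 'force': array([-0.6415976 , -0.1906597 ,  0.33767023]), 'moment': array([-0.01358596, -0.00968366,  0.01165764]), 'finger_force': 0.0, 'grip_width': 85.39561905126858}
```

View pics/top0.png

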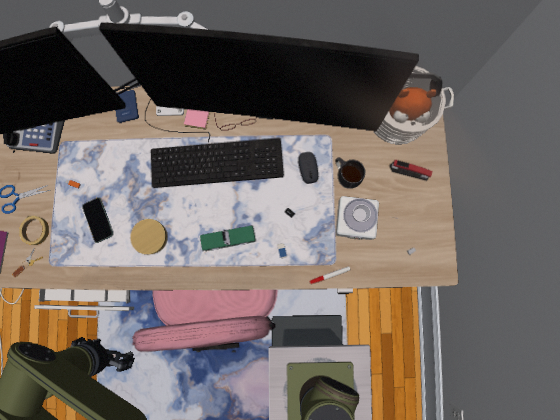

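View pics/side0.png

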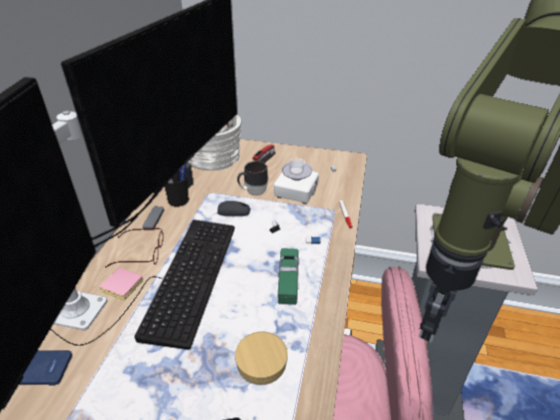

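The top view shows the tin at about (228,238), the scale at (358,217) with the glass at about (361,214), the mug at (350,173), the eraser at (282,252), the clip at (290,212) and the brass tin at (148,237). The side view agrees with this.

```bash
cat > h.py <<'E'
from rig import arm
import cv2, numpy as np
from scipy.spatial.transform import Rotation as Rn
def ray(cal,px):
    n=cv2.undistortPoints(np.array([[px]],float),np.array(cal["camera_matrix"]),np.array(cal["dist"]))[0,0]
    V=np.array(cal["view"]); R,t=V[:3,:3],V[:3,3]
    return -R.T@t, R.T@np.array([n[0],n[1],1.])
def at(cal,px,z):
    o,d=ray(cal,px); return o+d*(z-o[2])/d[2]
def proj(cal,p):
    V=np.array(cal["view"]); return cv2.projectPoints(np.array([p],float),cv2.Rodrigues(V[:3,:3])[0],V[:3,3],np.array(cal["camera_matrix"]),np.array(cal["dist"]))[0][0,0]
def tri(obs):
    A=np.zeros((3,3));b=np.zeros(3)
    for c,p in obs:
        o,d=ray(c,p); d/=np.linalg.norm(d); M=np.eye(3)-np.outer(d,d); A+=M;b+=M@o
    return np.linalg.solve(A,b)
def down(yaw):  # tool z down, tool y (closing) at angle yaw from world x
    y=np.array([np.cos(yaw),np.sin(yaw),0]); z=np.array([0,0,-1.]); return np.c_[np.cross(y,z),y,z]
def plan(pos,R,p0=None,R0=None):
    s=arm.state(); p0=s["eef_pos"] if p0 is None else p0; R0=s["tcp_rot"] if R0 is None else R0
    t=R0.T@(np.array(pos)-p0)/1000; r=Rn.from_matrix(R0.T@R).as_rotvec()
    print("inc",np.round(t,4).tolist(),np.round(r,3).tolist(),"rows",round(max(np.linalg.norm(t)/.0417,np.degrees(np.linalg.norm(r))/7.16),1))
    return t,r
E
python3 - <<'E'
from h import *
c=arm.get_calibration("top"); s=arm.get_calibration("side")
for n,p,z in [("tin a",(202,245),44),("tin b",(255,234),44),("tin",(228,238),44),("glass",(361,214),123),("scale",(358,217),62),("pan",(361,215),94),("eraser",(282,252),10),("clip",(290,212),10),("mug",(350,174),97),("pen",(330,275),5),("sharp",(410,252),5),("brass",(148,237),42)]:
    print(n,np.round(at(c,p,z)))
for n,p,z in [("scale",(297,183),62),("pan",(297,171),94),("tin",(289,270),44),("grip",(289,268),80)]: print("s",n,np.round(at(s,p,z)))
w=arm.get_calibration("wrist"); V=w["view"];S=arm.state()
T=np.eye(4);T[:3,:3]=S["tcp_rot"];T[:3,3]=S["eef_pos"]
print(np.round(V@T,2), np.round(w["camera_matrix"],1))
E
```

```text
tin a [468. 362.  44.]
tin b [501. 196.  44.]
tin [490. 280.  44.]
glass [ 548. -124.  123.]
scale [ 548. -126.   62.]
pan [ 549. -129.   94.]
eraser [446. 112.  10.]
clip [576.  85.  10.]
mug [ 677. -101.   97.]
pen [371. -40.   5.]
sharp [ 440. -302.    5.]
brass [495. 537.  42.]
s scale [542. -92.  62.]
s pan [ 548. -114.   94.]
s tin [490. 289.  44.]
s grip [485. 317.  80.]
[[ -0.     1.    -0.    -0.99]
 [ -0.95  -0.    -0.31  29.51]
 [ -0.31   0.     0.95 159.28]
 [  0.     0.     0.     1.  ]] [[333.1   0.  282.9]
 [  0.  333.1 206.8]
 [  0.    0.    1. ]]
```

Run:
```python
from h import *
plan([470,275,300],down(np.radians(101.2-90)))
plan([470,275,300],down(np.radians(71)))
plan([535,-126,250],down(np.radians(80)))
```

```text
inc [-0.3556, -0.1621, -0.0693] [-0.002, 0.001, 1.046] rows 9.5
inc [-0.3556, -0.1621, -0.0693] [-0.002, -0.0, 0.002] rows 9.5
inc [-0.547, -0.5204, -0.0186] [-0.002, -0.0, -0.155] rows 18.1
```

Emit:
carry_out(
  increments=[
    [[-0.356, -0.162, -0.069], [0, 0, 0]],
    [[-0.356, -0.162, -0.069], [0, 0, 0]],
    [[-0.356, -0.162, -0.069], [0, 0, 0]],
    [[-0.356, -0.162, -0.069], [0, 0, 0]],
    [[-0.356, -0.162, -0.069], [0, 0, 0]],
    [[-0.356, -0.162, -0.069], [0, 0, 0]],
    [[-0.356, -0.162, -0.069], [0, 0, 0]],
    [[-0.356, -0.162, -0.069], [0, 0, 0]],
    [[-0.356, -0.162, -0.069], [0, 0, 0]],
    [[-0.356, -0.162, -0.069], [0, 0, 0]],
    [[-0.356, -0.162, -0.069], [0, 0, 0]],
    [[-0.356, -0.162, -0.069], [0, 0, 0]],
    [[-0.356, -0.162, -0.069], [0, 0, 0]],
    [[-0.356, -0.162, -0.069], [0, 0, 0]],
  ],
)

```text
t: 1.27
eef_pos: [469.3, 276.1, 299.7]
tcp_rot: [[-0.947, 0.323, -0.002], [0.323, 0.947, -0.0], [0.001, -0.001, -1.0]]
force: [-0.1, -0.1, -0.8]
grip_width: 85.3
finger_force: 0.0
```

```bash
cat >> h.py <<'E'
def log():
    s=arm.state()
    open("log.txt","a").write(" ".join("%.6f"%v for v in [*s["joints"],*s["eef_pos"],*s["tcp_rot"].ravel()])+"\n")
    print("t",round(s["t"],2),"q",np.round(s["joints"],3),"p",np.round(s["eef_pos"],1),"F",np.round(s["force"],1),"w",round(s["grip_width"],1),round(s["finger_force"],1))
def snap(n,name):
    c=arm.get_calibration(n); f=arm.grab_frame(n); cv2.imwrite(f"pics/{name}.png",f); np.save(f"pics/{name}.npy",c,allow_pickle=True); return c,f
def cal(name): return np.load(f"pics/{name}.npy",allow_pickle=True).item()
E
python3 - <<'E'
from h import *
log(); snap("wrist","w_tin"); plan([535,-126,250],down(np.radians(80)))
E
```

```text
t 1.27 q [ 4.540e-01  2.190e-01  1.457e+00  1.000e-03  1.467e+00 -7.890e-01] p [469.3 276.1 299.7] F [-0.1 -0.1 -0.8] w 85.3 0.0
inc [-0.1919, -0.3596, 0.0498] [-0.001, -0.001, -0.154] rows 9.8
```

View pics/w_tin.png

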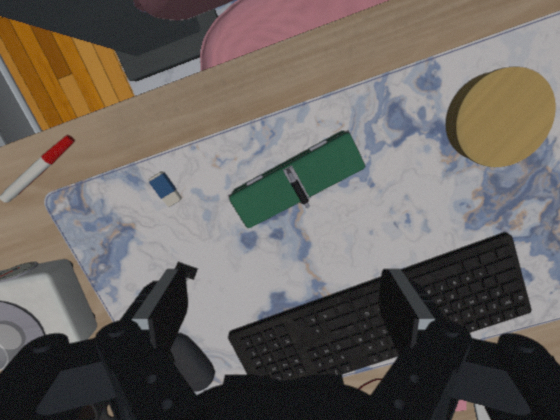

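The wrist view shows the lid corners at about (231,194), (347,133), (366,163) and (247,227), with the handle's grip bar at about (298,190).

Run:
```python
from h import *
c=cal("w_tin")
P=[at(c,p,44) for p in [(231,194),(347,133),(366,163),(247,227)]]
for p in P: print(np.round(p))
print(np.mean(P,0),[np.linalg.norm(P[i]-P[i-1]) for i in range(4)])
d=P[1]+P[2]-P[0]-P[3]; print(np.degrees(np.arctan2(d[1],d[0])))
print("grip",at(c,(298,190),90)); print("clip",at(c,(186,272),15),"eraser",at(c,(166,189),13))
```

```text
[482. 205.  44.]
[457. 361.  44.]
[498. 373.  44.]
[529. 208.  44.]
[491.66443086 286.65978362  44.        ] [np.float64(47.60490770894299), np.float64(158.0866947103294), np.float64(43.39086739782441), np.float64(167.93826851642777)]
99.93629487524746
grip [491.55568916 286.99018888  90.        ]
clip [575.75645365  93.49202078  15.        ] eraser [454.24583097 117.86315597  13.        ]
```

Emit:
carry_out(
  increments=[
    [[-0.192, -0.36, 0.05], [0, 0, -0.154]],
    [[-0.192, -0.36, 0.05], [0, 0, -0.154]],
    [[-0.192, -0.36, 0.05], [0, 0, -0.154]],
    [[-0.192, -0.36, 0.05], [0, 0, -0.154]],
    [[-0.192, -0.36, 0.05], [0, 0, -0.154]],
    [[-0.192, -0.36, 0.05], [0, 0, -0.154]],
    [[-0.192, -0.36, 0.05], [0, 0, -0.154]],
    [[-0.192, -0.36, 0.05], [0, 0, -0.154]],
    [[-0.192, -0.36, 0.05], [0, 0, -0.154]],
    [[-0.192, -0.36, 0.05], [0, 0, -0.154]],
    [[-0.192, -0.36, 0.05], [0, 0, -0.154]],
    [[-0.192, -0.36, 0.05], [0, 0, -0.154]],
    [[-0.192, -0.36, 0.05], [0, 0, -0.154]],
    [[-0.192, -0.36, 0.05], [0, 0, -0.154]],
  ],
)

```text
t: 2.48
eef_pos: [535.4, -125.4, 250.4]
tcp_rot: [[-0.985, 0.173, -0.0], [0.173, 0.985, 0.001], [0.0, 0.001, -1.0]]
force: [-0.5, 0.3, 0.4]
grip_width: 85.5
finger_force: 0.0
```

Run:
```python
from h import *
log(); snap("wrist","w_glass")
```

```text
t 2.48 q [-3.070e-01  2.580e-01  1.529e+00  1.000e-03  1.356e+00 -1.705e+00] p [ 535.4 -125.4  250.4] F [-0.5  0.3  0.4] w 85.5 0.0
```

View pics/w_glass.png

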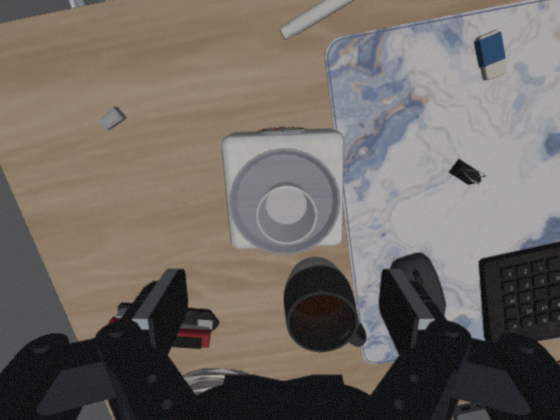

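The pan's rim spans columns 230–340 and rows 148–252. The glass's rim centre is about (287,214) and its foot about (287,205). The mug is close behind, at (320,305).

Run:
```python
from h import *
c=cal("w_glass")
for n,p,z in [("panL",(231,200),94),("panR",(340,200),94),("panT",(285,148),94),("panB",(285,252),94),("gl",(257,213),123),("gr",(316,213),123),("gb",(287,245),123),("rim c",(287,214),123),("foot",(287,205),88),("mug",(320,305),97),("scTL",(224,138),62),("scTR",(342,130),62),("scBL",(233,247),62),("scBR",(341,244),62)]: print(n,np.round(at(c,p,z),1))
C=at(c,(287,210),123)
L=np.loadtxt("log.txt");print(L[:,:9])
```

```text
panL [ 540.1 -174.6   94. ]
panR [557.8 -74.1  94. ]
panT [ 501.1 -116.5   94. ]
panB [ 601.7 -134.    94. ]
gl [ 547.5 -149.1  123. ]
gr [556.3 -99.4 123. ]
gb [ 581.4 -128.9  123. ]
rim c [ 552.8 -124.   123. ]
foot [ 555.9 -124.1   88. ]
mug [ 665.8 -108.5   97. ]
scTL [ 485.7 -174.2   62. ]
scTR [498.  -59.5  62. ]
scBL [ 601.2 -191.    62. ]
scBR [618. -75.  62.]
[[ 4.53760000e-01  2.19148000e-01  1.45674600e+00  5.48000000e-04
   1.46726000e+00 -7.88556000e-01  4.69297162e+02  2.76052968e+02
   2.99737655e+02]
 [-3.07319000e-01  2.57783000e-01  1.52855300e+00  6.87000000e-04
   1.35584700e+00 -1.70454900e+00  5.35359971e+02 -1.25373545e+02
   2.50365169e+02]]
```

Emit:
carry_out(
  increments=[
    [[-0.018, 0.0045, 0.04], [0, 0, 0]],
    [[-0.018, 0.0045, 0.08], [0, 0, 0]],
    [[-0.018, 0.0045, 0.1], [0, 0, 0]],
    [[-0.018, 0.0045, 0.12], [0, 0, 0]],
    [[-0.018, 0.0045, 0.135], [0, 0, 0]],
    [[-0.018, 0.0045, 0.148], [0, 0, 0]],
    [[-0.018, 0.0045, 0.155], [0, 0, 0]],
    [[-0.018, 0.0045, 0.155], [0, 0, 0]],
    [[-0.018, 0.0045, 0.155], [0, 0, 0]],
  ],
  gripper=0.2,
)

```text
t: 3.28
eef_pos: [554.4, -125.1, 95.6]
tcp_rot: [[-0.985, 0.173, 0.0], [0.173, 0.985, 0.0], [-0.0, 0.0, -1.0]]
force: [-0.4, -0.3, -0.6]
grip_width: 68.8
finger_force: 0.0
```

Emit:
carry_out(
  increments=[
    [[0, 0, 0], [0, 0, 0]],
    [[0, 0, 0], [0, 0, 0]],
    [[0, 0, 0], [0, 0, 0]],
    [[0, 0, 0], [0, 0, 0]],
    [[0, 0, 0], [0, 0, 0]],
    [[0, 0, 0], [0, 0, 0]],
  ],
  gripper=1,
)

```text
t: 3.78
eef_pos: [554.6, -126.2, 95.8]
tcp_rot: [[-0.985, 0.175, 0.001], [0.175, 0.985, -0.0], [-0.001, -0.0, -1.0]]
force: [1.7, 0.2, 1.4]
grip_width: 50.5
finger_force: 62.0
```

Emit:
carry_out(
  increments=[
    [[0, 0, -0.02], [0, 0, 0]],
    [[0, 0, -0.05], [0, 0, 0]],
    [[0, 0, -0.08], [0, 0, 0]],
    [[0.02, 0.035, -0.08], [0, 0, 0]],
    [[0.04, 0.07, -0.08], [0, 0, 0]],
    [[0.06, 0.105, -0.08], [0, 0, 0]],
    [[0.079, 0.134, -0.08], [0, 0, 0]],
    [[0.079, 0.134, -0.05], [0, 0, 0]],
    [[0.079, 0.134, -0.02], [0, 0, 0]],
    [[0.079, 0.134, 0.01], [0, 0, 0]],
    [[0.079, 0.134, 0.035], [0, 0, 0]],
    [[0.079, 0.134, 0.055], [0, 0, 0]],
    [[0.079, 0.134, 0.068], [0, 0, 0]],
    [[0.079, 0.134, 0.075], [0, 0, 0]],
    [[0.079, 0.134, 0.078], [0, 0, 0]],
    [[0.079, 0.134, 0.078], [0, 0, 0]],
    [[0.079, 0.134, 0.078], [0, 0, 0]],
  ],
)

```text
t: 5.2
eef_pos: [500.4, 19.6, 17.9]
tcp_rot: [[-0.985, 0.175, 0.001], [0.175, 0.985, -0.0], [-0.001, 0.0, -1.0]]
force: [0.1, 0.3, -0.7]
grip_width: 50.2
finger_force: 62.4
```

Run:
```python
from h import *
log(); snap("wrist","w_g2")
```

```text
t 5.2 q [-0.045  0.472  1.918 -0.     0.751 -1.44 ] p [500.4  19.6  17.9] F [ 0.1  0.3 -0.7] w 50.2 62.4
```

View pics/w_g2.png

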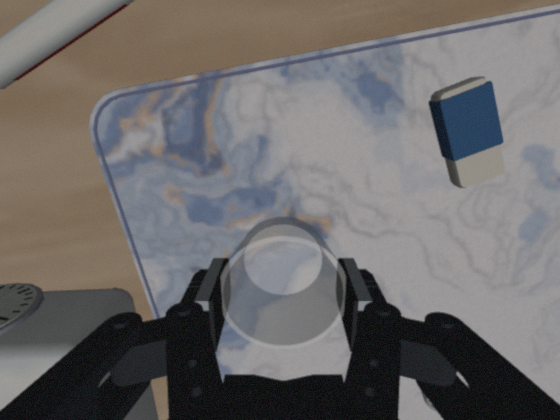

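The glass is held upright between the pads, with clear mat below and nothing close by.

Emit:
carry_out(
  increments=[
    [[0, 0, 0.004], [0, 0, 0]],
    [[0, 0, 0.007], [0, 0, 0]],
    [[0, 0, 0.008], [0, 0, 0]],
    [[0, 0, 0.0085], [0, 0, 0]],
    [[0, 0, 0.0085], [0, 0, 0]],
  ],
)

```text
t: 5.67
eef_pos: [500.7, 19.6, 11.1]
tcp_rot: [[-0.985, 0.175, 0.003], [0.175, 0.985, -0.0], [-0.003, 0.0, -1.0]]
force: [-3.5, 0.1, 18.4]
grip_width: 50.1
finger_force: 63.9
```

Emit:
carry_out(
  increments=[
    [[0, 0, -0.0015], [0, 0, 0]],
    [[0, 0, -0.0015], [0, 0, 0]],
  ],
)

```text
t: 5.83
eef_pos: [500.4, 19.7, 11.2]
tcp_rot: [[-0.985, 0.175, 0.002], [0.175, 0.985, -0.0], [-0.002, 0.0, -1.0]]
force: [-1.8, 0.2, 10.5]
grip_width: 50.3
finger_force: 63.6
```

Emit:
carry_out(
  increments=[
    [[0, 0, 0], [0, 0, 0]],
    [[0, 0, 0], [0, 0, 0]],
    [[0, 0, 0], [0, 0, 0]],
    [[0, 0, 0], [0, 0, 0]],
    [[0, 0, -0.01], [0, 0, 0]],
    [[0, 0, -0.03], [0, 0, 0]],
    [[0, 0, -0.06], [0, 0, 0]],
    [[0, 0, -0.1], [0, 0, 0]],
    [[0, 0, -0.14], [0, 0, 0]],
    [[0, 0, -0.18], [0, 0, 0]],
    [[0, 0, -0.21], [0, 0, 0]],
    [[0, 0, -0.21], [0, 0, 0]],
  ],
  gripper=0.15,
)

```text
t: 6.83
eef_pos: [504.2, 19.6, 227.0]
tcp_rot: [[-0.985, 0.175, 0.013], [0.175, 0.985, -0.001], [-0.013, 0.002, -1.0]]
force: [1.4, -0.1, -0.4]
grip_width: 72.4
finger_force: 0.0
```

Run:
```python
from h import *
log(); snap("wrist","w_g3")
y=np.radians(99.9)
plan([491.6,286.8,180],down(y)); plan([491.6,286.8,180],down(y-np.pi))
```

```text
t 6.83 q [-0.045  0.205  1.664  0.     1.259 -1.44 ] p [504.2  19.6 227. ] F [ 1.4 -0.1 -0.4] w 72.4 0.0
inc [0.0578, 0.2611, 0.0438] [-0.0, 0.009, -0.349] rows 6.5
inc [0.0578, 0.2611, 0.0438] [0.012, 0.001, 2.793] rows 22.4
```

Emit:
carry_out(
  increments=[
    [[0.01, 0.04, 0.01], [0, 0, -0.06]],
    [[0.02, 0.08, 0.02], [0, 0, -0.12]],
    [[0.03, 0.12, 0.03], [0, 0, -0.18]],
    [[0.04, 0.16, 0.04], [0, 0, -0.24]],
    [[0.05, 0.2, 0.044], [0, 0, -0.3]],
    [[0.058, 0.24, 0.044], [0, 0, -0.349]],
    [[0.058, 0.261, 0.044], [0, 0, -0.349]],
    [[0.058, 0.261, 0.08], [0, 0, -0.349]],
    [[0.058, 0.261, 0.11], [0, 0, -0.349]],
    [[0.058, 0.261, 0.135], [0, 0, -0.349]],
    [[0.058, 0.261, 0.15], [0, 0, -0.349]],
    [[0.058, 0.261, 0.154], [0, 0, -0.349]],
    [[0.058, 0.261, 0.154], [0, 0, -0.349]],
    [[0.058, 0.261, 0.154], [0, 0, -0.349]],
  ],
)

```text
t: 8.05
eef_pos: [488.2, 286.7, 65.8]
tcp_rot: [[-0.985, -0.172, -0.001], [-0.172, 0.985, -0.001], [0.001, -0.0, -1.0]]
force: [0.4, -0.3, -0.2]
grip_width: 72.4
finger_force: 0.0
```

Run:
```python
from h import *
log(); snap("wrist","w_h")
```

```text
t 8.05 q [ 0.456  0.467  1.729  0.     0.947 -1.288] p [488.2 286.7  65.8] F [ 0.4 -0.3 -0.2] w 72.4 0.0
```

View pics/w_h.png

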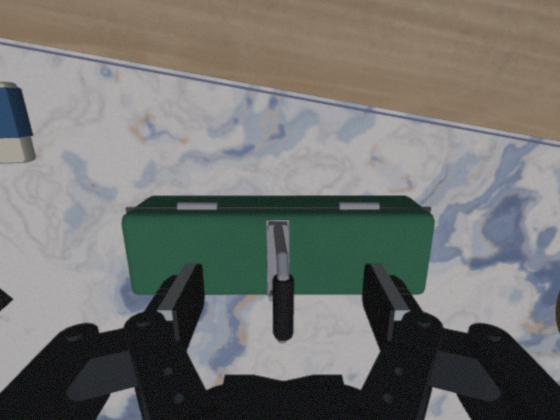

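The handle is centred between the fingers with its bar at about (283,308). The lid runs from (124,212) to (432,210), and its far edge is at row 294.

Run:
```python
from h import *
c=cal("w_h")
print("bar",at(c,(283,308),88.5))
P=[at(c,p,44) for p in [(124,212),(432,210),(427,293),(132,294)]]
print(np.round(P,1),np.mean(P,0)); d=P[1]+P[2]-P[0]-P[3]; print(np.degrees(np.arctan2(d[1],d[0])))
print(proj(c,[488.2,286.7,88]))
```

```text
bar [494.56139543 287.77335501  88.5       ]
[[481.9 201.5  44. ]
 [453.2 359.2  44. ]
 [501.3 371.7  44. ]
 [530.7 207.3  44. ]] [491.78772784 284.91854117  44.        ]
100.20803895876416
[283.08965157 293.94385929]
```

Emit:
carry_out(
  increments=[
    [[-0.005, 0, -0.003], [0, 0, 0]],
    [[-0.005, 0, -0.003], [0, 0, 0]],
    [[-0.005, 0, -0.003], [0, 0, 0]],
  ],
)

```text
t: 8.35
eef_pos: [494.8, 288.2, 70.8]
tcp_rot: [[-0.985, -0.172, 0.003], [-0.172, 0.985, 0.002], [-0.003, 0.001, -1.0]]
force: [-1.1, 0.4, -0.6]
grip_width: 72.3
finger_force: 0.0
```

Emit:
carry_out(
  increments=[
    [[0, 0, 0], [0, 0, 0]],
    [[0, 0, 0], [0, 0, 0]],
    [[0, 0, 0], [0, 0, 0]],
    [[0, 0, 0], [0, 0, 0]],
    [[0, 0, 0], [0, 0, 0]],
    [[0, 0, 0], [0, 0, 0]],
    [[0, 0, 0], [0, 0, 0]],
    [[0, 0, -0.008], [0, 0, 0]],
    [[0, 0, -0.016], [0, 0, 0]],
    [[0, 0, -0.025], [0, 0, 0]],
    [[0, 0, -0.035], [0, 0, 0]],
    [[0, 0, -0.05], [0, 0, 0]],
    [[0, 0, -0.065], [0, 0, 0]],
    [[0, 0, -0.08], [0, 0, 0]],
    [[0, 0, -0.1], [0, 0, 0]],
    [[0, 0, -0.11], [0, 0, 0]],
    [[0, 0, -0.11], [0, 0, 0]],
    [[0, 0, -0.11], [0, 0, 0]],
    [[0, 0, -0.11], [0, 0, 0]],
    [[0, 0, -0.11], [0, 0, 0]],
  ],
  gripper=1,
)

```text
t: 10.02
eef_pos: [492.3, 287.3, 178.0]
tcp_rot: [[-0.985, -0.172, -0.003], [-0.172, 0.985, -0.001], [0.003, -0.001, -1.0]]
force: [0.1, 0.1, -4.0]
grip_width: 6.4
finger_force: 60.9
```

Run:
```python
from h import *
log(); snap("wrist","w_l"); c,f=snap("side","s_l")
w=cv2.imread("pics/w_l.png"); a=cv2.resize(f[140:340,200:400],(400,400)); b=cv2.resize(w,(400,300)); b=cv2.copyMakeBorder(b,0,100,0,0,cv2.BORDER_CONSTANT)
cv2.imwrite("pics/l.png",np.hstack([a,b]))
```

```text
t 10.02 q [ 0.454  0.346  1.59   0.     1.207 -1.29 ] p [492.3 287.3 178. ] F [ 0.1  0.1 -4. ] w 6.4 60.9
```

View pics/l.png

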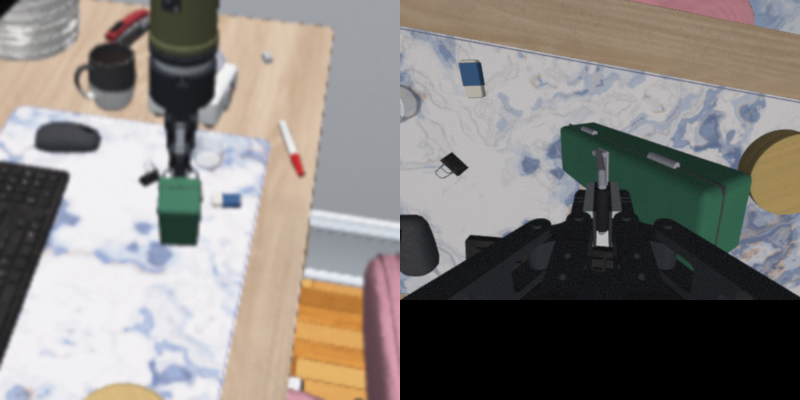

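The −y (left) end hangs low and the +y end rises towards the camera, so the heavy end is −y. The side view agrees. Now I'll set the tin down, then fold the handle towards the light end (+y).

Emit:
carry_out(
  increments=[
    [[0, 0, 0.02], [0, 0, 0]],
    [[0, 0, 0.035], [0, 0, 0]],
    [[0, 0, 0.045], [0, 0, 0]],
    [[0, 0, 0.055], [0, 0, 0]],
    [[0, 0, 0.062], [0, 0, 0]],
    [[0, 0, 0.069], [0, 0, 0]],
    [[0, 0, 0.076], [0, 0, 0]],
    [[0, 0, 0.083], [0, 0, 0]],
    [[0, 0, 0.09], [0, 0, 0]],
    [[0, 0, 0.095], [0, 0, 0]],
    [[0, 0, 0.1], [0, 0, 0]],
    [[0, 0, 0.104], [0, 0, 0]],
    [[0, 0, 0.107], [0, 0, 0]],
    [[0, 0, 0.109], [0, 0, 0]],
    [[0, 0, 0.109], [0, 0, 0]],
    [[0, 0, 0.109], [0, 0, 0]],
  ],
)

```text
t: 11.45
eef_pos: [493.6, 288.0, 70.3]
tcp_rot: [[-0.985, -0.172, 0.0], [-0.172, 0.985, 0.0], [-0.001, 0.0, -1.0]]
force: [-0.4, 2.9, 4.1]
grip_width: 6.8
finger_force: 68.6
```

Run:
```python
from h import *
log()
```

```text
t 11.45 q [ 0.454  0.466  1.714  0.     0.96  -1.29 ] p [493.6 288.   70.3] F [-0.4  2.9  4.1] w 6.8 68.6
```

Emit:
carry_out(
  increments=[
    [[0, 0, 0], [0, 0, 0]],
    [[0, 0, 0], [0, 0, 0]],
    [[0, 0, 0], [0, 0, 0]],
    [[0, 0, 0], [0, 0, 0]],
    [[0, 0, 0.008], [0, 0, 0]],
    [[0, 0, 0.015], [0, 0, 0]],
    [[0, 0.01, 0.016], [0, 0, 0]],
    [[0, 0.018, 0.016], [0, 0, 0]],
    [[0, 0.026, 0.016], [0, 0, 0]],
    [[0, 0.034, 0.016], [0, 0, 0]],
    [[0, 0.042, 0.016], [0, 0, 0]],
    [[0, 0.048, 0.016], [0, 0, 0]],
    [[0, 0.05, 0.016], [0, 0, 0]],
    [[0, 0.05, 0.016], [0, 0, 0]],
  ],
  gripper=0.65,
)

```text
t: 12.62
eef_pos: [484.4, 337.2, 53.8]
tcp_rot: [[-0.985, -0.173, -0.001], [-0.173, 0.985, -0.001], [0.001, -0.001, -1.0]]
force: [-0.5, 0.9, 0.3]
grip_width: 30.0
finger_force: 0.0
```

Run:
```python
from h import *
log()
```

```text
t 12.62 q [ 0.537  0.508  1.686 -0.     0.948 -1.208] p [484.4 337.2  53.8] F [-0.5  0.9  0.3] w 30.0 0.0
```

Run:
```python
from h import *
plan([497,263,200],down(np.radians(10.2)))
```

```text
inc [0.0005, -0.0754, -0.1462] [-0.001, -0.0, 1.567] rows 12.5
```

Emit:
carry_out(
  increments=[
    [[0, 0, -0.035], [0, 0, 0]],
    [[0, 0, -0.07], [0, 0, 0]],
    [[0, -0.02, -0.1], [0, 0, 0.12]],
    [[0, -0.04, -0.13], [0, 0, 0.24]],
    [[0, -0.075, -0.146], [0, 0, 0.4]],
    [[0, -0.075, -0.146], [0, 0, 1.567]],
    [[0, -0.075, -0.146], [0, 0, 1.567]],
    [[0, -0.075, -0.146], [0, 0, 1.567]],
    [[0, -0.075, -0.146], [0, 0, 1.567]],
    [[0, -0.075, -0.146], [0, 0, 1.567]],
    [[0, -0.075, -0.146], [0, 0, 1.567]],
    [[0, -0.075, -0.146], [0, 0, 1.567]],
    [[0, -0.075, -0.146], [0, 0, 1.567]],
    [[0, -0.075, -0.146], [0, 0, 1.567]],
    [[0, -0.075, -0.146], [0, 0, 1.567]],
    [[0, -0.075, -0.146], [0, 0, 1.567]],
    [[0, -0.075, -0.146], [0, 0, 1.567]],
  ],
  gripper=0,
)

```text
t: 14.03
eef_pos: [497.5, 262.5, 200.1]
tcp_rot: [[-0.178, 0.984, -0.0], [0.984, 0.178, -0.001], [-0.001, -0.001, -1.0]]
force: [-0.0, 0.5, 0.2]
grip_width: 85.5
finger_force: 0.0
```

Run:
```python
from h import *
log(); snap("wrist","w_t2")
```

```text
t 14.03 q [ 0.411  0.315  1.578 -0.     1.249  0.232] p [497.5 262.5 200.1] F [-0.   0.5  0.2] w 85.5 0.0
```

View pics/w_t2.png

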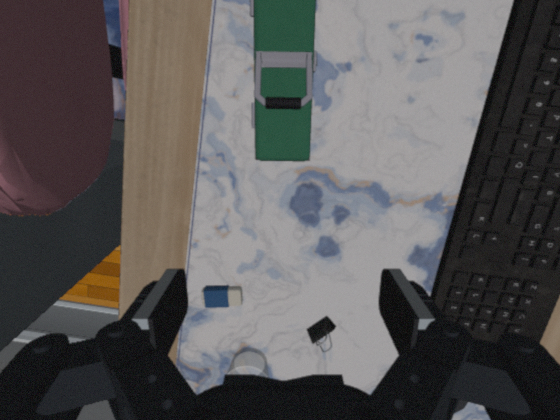

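The bail shows its hinge ends at about (257,58) and (312,58), with the bar at (283,102). The tin's −y end is at row 160. The glass (247,365), clip and eraser are all undisturbed. I'll work out the handle angle.

Run:
```python
from h import *
c=cal("w_t2")
P=[at(c,p,44) for p in [(256,159),(310,160)]]; print(np.round(P,1))
m=(P[0]+P[1])/2; u=np.array([-.177,.984,0])
ctr=m+u*85; print("centre",ctr)
h=ctr+[0,0,4.5]
print("hinge",proj(c,h))
for f in (-1.45,-1.2,-.9,-.6,-.3,0,.3,.6,.9,1.2): print(f,proj(c,h+40*(np.sin(f)*u+np.cos(f)*np.array([0,0,1]))))
```

```text
[[470.9 285.7  44. ]
 [518.9 293.4  44. ]]
centre [479.82633509 373.19769876  44.        ]
hinge [283.10699407  55.91669125]
-1.45 [283.06898812 107.27389166]
-1.2 [283.08352481 104.40901953]
-0.9 [283.10438552  96.51295106]
-0.6 [283.12738855  83.91475499]
-0.3 [283.15013653  67.474017  ]
0 [283.16973451  48.86429637]
0.3 [283.18337303  30.40360957]
0.6 [283.18907409  14.57556507]
0.9 [283.1862472    3.40978985]
1.2 [283.17575953  -1.98144857]
```

The tin slid about 88 mm towards +y while I set it down and pushed. It is now centred near (480,373), the handle is folded towards the heavy end, and everything is clear of it. The bail lies low enough to straddle, so I'll grasp the body there.

Run:
```python
from h import *
plan([482,361.5,8],down(np.radians(10)))
```

```text
inc [0.1001, 0.0024, 0.1921] [-0.0, 0.0, 0.004] rows 5.2
```

Emit:
carry_out(
  increments=[
    [[0.035, 0.002, 0], [0, 0, 0]],
    [[0.07, 0.002, 0.02], [0, 0, 0]],
    [[0.1, 0.002, 0.05], [0, 0, 0]],
    [[0.1, 0.002, 0.085], [0, 0, 0]],
    [[0.1, 0.002, 0.12], [0, 0, 0]],
    [[0.1, 0.002, 0.145], [0, 0, 0]],
    [[0.1, 0.002, 0.165], [0, 0, 0]],
    [[0.1, 0.002, 0.18], [0, 0, 0]],
    [[0.1, 0.002, 0.188], [0, 0, 0]],
    [[0.1, 0.002, 0.191], [0, 0, 0]],
    [[0.1, 0.002, 0.191], [0, 0, 0]],
    [[0.1, 0.002, 0.191], [0, 0, 0]],
  ],
)

```text
t: 15.08
eef_pos: [482.7, 362.2, 10.1]
tcp_rot: [[-0.176, 0.984, 0.001], [0.984, 0.176, 0.001], [0.001, 0.001, -1.0]]
force: [0.4, 0.3, -0.5]
grip_width: 85.7
finger_force: 0.0
```

Emit:
carry_out(
  increments=[
    [[0, 0, 0], [0, 0, 0]],
    [[0, 0, 0], [0, 0, 0]],
    [[0, 0, 0], [0, 0, 0]],
    [[0, 0, 0], [0, 0, 0]],
    [[0, 0, 0], [0, 0, 0]],
    [[0, 0, 0], [0, 0, 0]],
    [[0, 0, 0], [0, 0, 0]],
  ],
  gripper=1,
)

```text
t: 15.67
eef_pos: [482.1, 362.1, 10.5]
tcp_rot: [[-0.176, 0.984, 0.001], [0.984, 0.176, 0.001], [0.001, 0.001, -1.0]]
force: [-1.2, -1.9, 5.4]
grip_width: 49.3
finger_force: 63.4
```

Run:
```python
from h import *
log()
```

```text
t 15.67 q [0.574 0.578 1.694 0.    0.869 0.397] p [482.1 362.1  10.5] F [-1.2 -1.9  5.4] w 49.3 63.4
```

Emit:
carry_out(
  increments=[
    [[0, 0, -0.01], [0, 0, 0]],
    [[0, 0, -0.03], [0, 0, 0]],
    [[0, 0, -0.06], [0, 0, 0]],
    [[0, 0, -0.09], [0, 0, 0]],
    [[0, 0, -0.12], [0, 0, 0]],
    [[-0.01, 0, -0.15], [0, 0.08, 0]],
    [[-0.02, 0, -0.18], [0, 0.17, 0]],
    [[-0.03, 0, -0.21], [0, 0.26, 0]],
    [[-0.04, 0, -0.24], [0, 0.35, 0]],
    [[-0.05, 0, -0.25], [0, 0.44, 0]],
    [[-0.06, 0, -0.25], [0, 0.53, 0]],
    [[-0.07, 0, -0.25], [0, 0.62, 0]],
    [[-0.08, 0, -0.25], [0, 0.71, 0]],
    [[-0.09, 0, -0.25], [0, 0.8, 0]],
    [[-0.09, 0, -0.25], [0, 0.8, 0]],
    [[-0.09, 0, -0.25], [0, 0.8, 0]],
  ],
)

```text
t: 17.0
eef_pos: [498.0, 271.2, 257.9]
tcp_rot: [[-0.118, 0.985, -0.126], [0.688, 0.173, 0.705], [0.716, -0.003, -0.698]]
force: [-1.2, 0.1, -4.3]
grip_width: 49.2
finger_force: 64.0
```

```bash
cat >> h.py <<'E'
def horiz(psi):  # tool z horizontal at azimuth psi, tool x up
    z=np.array([np.cos(psi),np.sin(psi),0]); x=np.array([0,0,1.]); return np.c_[x,np.cross(z,x),z]
E
python3 - <<'E'
from h import *
log(); s=arm.state(); print(np.round(s["tcp_rot"],3).tolist(),s["moment"])
plan([500,100,280],horiz(np.radians(80)))
E
```

```text
t 17.0 q [-0.06   0.346  1.687  0.783  1.409 -0.487] p [498.  271.2 257.9] F [-1.2  0.1 -4.3] w 49.2 64.0
[[-0.118, 0.985, -0.126], [0.688, 0.173, 0.705], [0.716, -0.003, -0.698]] [-0.65746767 -0.10330327 -0.04430208]
inc [-0.1022, -0.0277, -0.1364] [-0.332, 0.765, 0.131] rows 6.8
```

Emit:
carry_out(
  increments=[
    [[-0.02, -0.005, -0.025], [-0.05, 0.11, 0.019]],
    [[-0.036, -0.01, -0.05], [-0.1, 0.22, 0.038]],
    [[-0.055, -0.015, -0.073], [-0.15, 0.33, 0.057]],
    [[-0.073, -0.02, -0.098], [-0.2, 0.44, 0.076]],
    [[-0.09, -0.025, -0.12], [-0.25, 0.55, 0.095]],
    [[-0.102, -0.028, -0.136], [-0.3, 0.66, 0.114]],
    [[-0.102, -0.028, -0.136], [-0.332, 0.765, 0.131]],
    [[-0.102, -0.028, -0.136], [-0.332, 0.765, 0.131]],
    [[-0.102, -0.028, -0.136], [-0.332, 0.765, 0.131]],
    [[-0.102, -0.028, -0.136], [-0.332, 0.765, 0.131]],
  ],
)

```text
t: 17.83
eef_pos: [500.1, 103.4, 281.1]
tcp_rot: [[-0.005, 0.986, 0.167], [0.002, -0.167, 0.986], [1.0, 0.005, -0.001]]
force: [0.4, 0.3, -2.7]
grip_width: 48.8
finger_force: 64.4
```

Run:
```python
from h import *
log(); s=arm.state(); print(np.round(s["tcp_rot"],3).tolist())
for psi in (65,75):
    z=np.array([np.cos(np.radians(psi)),np.sin(np.radians(psi)),0]); p=np.array([550.5,-125,0])+11.5*z
    for zz in (240,): print(psi,p); plan([*p[:2],zz],horiz(np.radians(psi)))
```

```text
t 17.83 q [-0.623  0.671  1.963  1.166  1.785 -1.112] p [500.1 103.4 281.1] F [ 0.4  0.3 -2.7] w 48.8 64.4
[[-0.005, 0.986, 0.167], [0.002, -0.167, 0.986], [1.0, 0.005, -0.001]]
65 [ 555.36011001 -114.57746045    0.        ]
inc [-0.0418, 0.0906, -0.2056] [-0.268, 0.0, 0.005] rows 5.5
75 [ 553.47641902 -113.891853      0.        ]
inc [-0.0418, 0.0887, -0.2053] [-0.094, 0.001, 0.005] rows 5.5
```

Emit:
carry_out(
  increments=[
    [[-0.005, 0.018, -0.035], [-0.05, 0, 0]],
    [[-0.01, 0.033, -0.07], [-0.1, 0, 0]],
    [[-0.015, 0.05, -0.105], [-0.15, 0, 0]],
    [[-0.02, 0.065, -0.14], [-0.2, 0, 0]],
    [[-0.025, 0.08, -0.175], [-0.24, 0, 0]],
    [[-0.028, 0.089, -0.195], [-0.26, 0, 0.003]],
    [[-0.03, 0.0905, -0.2055], [-0.268, 0, 0.005]],
    [[-0.03, 0.0905, -0.2055], [-0.268, 0, 0.005]],
    [[-0.03, 0.0905, -0.2055], [-0.268, 0, 0.005]],
    [[-0.03, 0.0905, -0.2055], [-0.268, 0, 0.005]],
  ],
)

```text
t: 18.67
eef_pos: [553.8, -113.3, 251.8]
tcp_rot: [[0.001, 0.907, 0.422], [-0.002, -0.422, 0.907], [1.0, -0.002, 0.002]]
force: [0.3, 0.4, -3.7]
grip_width: 49.0
finger_force: 68.9
```

Run:
```python
from h import *
log(); s=arm.state(); print(np.round(s["tcp_rot"],3).tolist())
psi=np.radians(65); plan([555.4,-114.6,170],horiz(psi))
a=snap("wrist","w_p")[1]; b=snap("side","s_p")[1]; t=snap("top","t_p")[1]
a=cv2.resize(a,(400,300)); b=cv2.resize(b[60:225,190:410],(400,300)); t=cv2.resize(t[140:305,270:490],(400,300))
cv2.imwrite("pics/p.png",np.vstack([np.hstack([a,b]),np.hstack([t,0*t])]))
```

```text
t 18.67 q [-0.918  0.772  1.763  1.166  1.84  -1.017] p [ 553.8 -113.3  251.8] F [ 0.3  0.4 -3.7] w 49.0 68.9
[[0.001, 0.907, 0.422], [-0.002, -0.422, 0.907], [1.0, -0.002, 0.002]]
inc [-0.0818, 0.0022, -0.0007] [-0.001, -0.002, -0.002] rows 2.0
```

View pics/p.png

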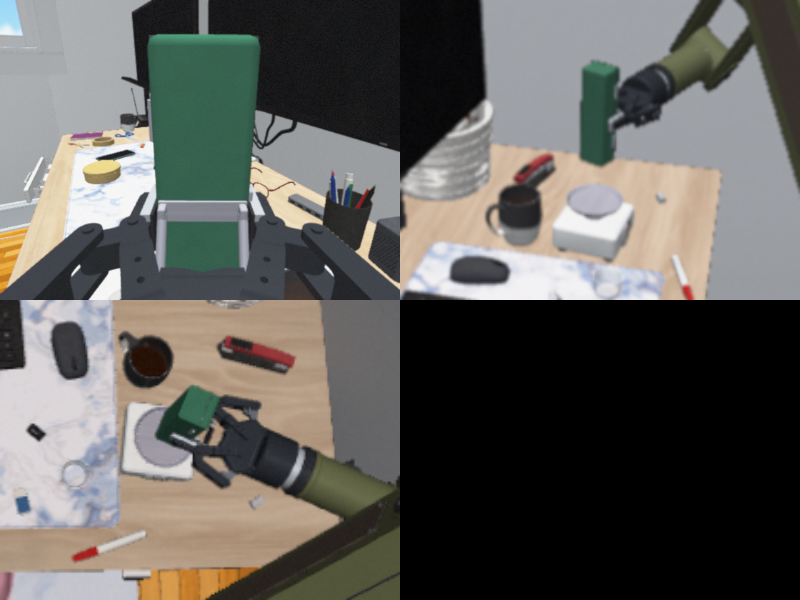

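The tin is held upright over the pan with its heavy end down. In the wrist crop the lid's top corners are at (150,37) and (258,37), and the hinge line is at row ~205. The glass still stands at crop (75,472). I'll check the pose in the grip against a projection.

Run:
```python
from h import *
c=cal("w_p"); s=arm.state(); R,p=s["tcp_rot"],s["eef_pos"]
f=lambda v: np.round(proj(c,p+R@np.array(v,float)),1)
for d in (10,12,14):
  print("lid top",d,f([85+d,25,-33.5]),f([85+d,-25,-33.5]),"bot far edge",f([85+d,25,10.5]),f([85+d,-25,10.5]))
for a in (-.05,.05): # tilt about grasp
    x,z=97,-14.5; print(a,f([97*np.cos(a)-14.5*np.sin(a),25,-19-14.5*np.cos(a)-97*np.sin(a)]))
img=cv2.imread("pics/w_p.png"); g=img.astype(int); m=(g[...,1]>g[...,2]+25)&(g[...,1]>g[...,0]+10)
for col in (240,285,330): r=np.where(m[:200,col])[0]; print(col,r.min(),"rows profile",img[r.min()-2:r.min()+30:2,col,1])
for row in (70,120,200): k=np.where(m[row])[0]; print(row,k.min(),k.max())
t=cal("t_p");
```

```text
lid top 10 [363.9  43.6] [193.4  43.3] bot far edge [339.7  60.2] [220.4  60. ]
lid top 12 [364.5  36.1] [192.9  35.7] bot far edge [340.  55.] [220.1  54.7]
lid top 14 [365.   28.4] [192.3  28.1] bot far edge [340.2  49.7] [219.8  49.5]
-0.05 [360.9  36.7]
0.05 [368.2  36.3]
240 48 rows profile [ 29 134 154 147 140 130 120 114 109 101 103 101 103  99 100 100]
285 48 rows profile [150 156 156 152 143 136 125 116 109 101  97 101 103  99  95 101]
330 48 rows profile [ 33 105 157 153 145 134 128 119 108  98  98  99  98  98  96 100]
70 207 363
120 209 359
200 215 353
```

Run:
```python
from h import *
from scipy.optimize import least_squares
c=cal("w_p"); s=arm.state(); R,p=s["tcp_rot"],s["eef_pos"]
img=cv2.imread("pics/w_p.png"); g=img.astype(int); m=(g[...,1]>g[...,2]+25)&(g[...,1]>g[...,0]+10)
f=lambda v: proj(c,p+R@np.array(v,float))
rows=list(range(75,255,10)); obs={r:(np.where(m[r])[0].min(),np.where(m[r])[0].max()+1) for r in rows}
def res(q,W=50):
    z0,a,y0,b=q; out=[]
    xs=np.linspace(-10,110,40)
    for sgn in (-1,1):
        P=np.array([f([x,y0+sgn*W/2+b*x,z0+a*x]) for x in xs])
        o=np.argsort(P[:,1])
        for r in rows: out.append(np.interp(r,P[o,1],P[o,0])-obs[r][0 if sgn<0 else 1])
    return np.array(out)
S=least_squares(res,[-33,0,0,0],loss="soft_l1"); print("z0,tilt,y0,roll",np.round(S.x,3),"cost",S.cost)
S=least_squares(lambda q:res(q,48),[-33,0,0,0],loss="soft_l1"); print(np.round(S.x,3))
# pan from the first top picture: ellipse
t=cv2.imread("pics/top0.png"); ct=arm.get_calibration("top")
for cc in ([550.5,-125],[550,-127]):
    print(proj(ct,[*cc,94]),proj(ct,[cc[0]+53,cc[1],94]),proj(ct,[cc[0]-53,cc[1],94]),proj(ct,[cc[0],cc[1]+53,94]),proj(ct,[cc[0],cc[1]-53,94]))
for r in (211,214,217): print(t[r,334:384,1].tolist())
print(t[190:240,361,1].tolist())
```

```text
z0,tilt,y0,roll [-2.4356e+01 -3.3000e-02  1.5790e+00  5.0000e-03] cost 1.8482078627482776
[-2.8925e+01 -3.3000e-02  1.5540e+00  5.0000e-03]
[359.60379026 214.6132004 ] [358.81911523 197.49383702] [360.36765918 231.99709326] [342.20977595 214.82909089] [376.89747845 214.39668038]
[360.26570776 214.76781666] [359.47616718 197.64716589] [361.03420051 232.15278051] [342.87379851 214.98402874] [377.55636523 214.55091167]
[158, 151, 146, 118, 100, 173, 203, 207, 206, 174, 119, 125, 140, 141, 141, 143, 142, 143, 129, 160, 170, 181, 185, 185, 186, 184, 186, 185, 184, 184, 185, 145, 140, 141, 141, 141, 175, 146, 145, 143, 137, 131, 141, 168, 132, 139, 140, 141, 143, 142]
[136, 136, 142, 112, 111, 186, 205, 205, 206, 172, 110, 129, 144, 142, 143, 145, 145, 147, 131, 179, 186, 185, 186, 186, 186, 184, 185, 186, 186, 185, 186, 187, 148, 144, 143, 144, 175, 144, 146, 146, 142, 124, 135, 163, 114, 140, 140, 143, 140, 141]
[138, 147, 135, 108, 136, 188, 204, 203, 204, 174, 123, 133, 140, 141, 142, 141, 141, 143, 141, 114, 183, 184, 184, 183, 183, 184, 183, 182, 180, 183, 184, 174, 144, 141, 125, 174, 144, 144, 143, 143, 144, 131, 135, 163, 145, 148, 145, 146, 147, 146]
[152, 146, 141, 145, 155, 154, 153, 153, 148, 117, 113, 143, 144, 140, 185, 126, 127, 127, 144, 186, 184, 185, 184, 185, 186, 184, 184, 182, 184, 184, 183, 169, 145, 146, 146, 144, 145, 144, 146, 147, 142, 139, 178, 204, 200, 192, 177, 120, 70, 100]
```

The lid sits about 0.03 rad tilted in the grip, so I'll correct that and the centring while lowering.

Emit:
carry_out(
  increments=[
    [[-0.02, 0.0024, -0.0039], [0, -0.028, 0]],
    [[-0.04, 0.0024, -0.0039], [0, -0.028, 0]],
    [[-0.06, 0.0024, -0.0039], [0, -0.028, 0]],
    [[-0.072, 0.0024, -0.0039], [0, -0.028, 0]],
    [[-0.08, 0.0024, -0.0039], [0, -0.028, 0]],
    [[-0.08, 0.0024, -0.0039], [0, -0.028, 0]],
    [[-0.08, 0.0024, -0.0039], [0, -0.028, 0]],
    [[-0.08, 0.0024, -0.0039], [0, -0.028, 0]],
  ],
)

```text
t: 19.48
eef_pos: [554.7, -119.7, 171.4]
tcp_rot: [[0.013, 0.905, 0.425], [0.021, -0.425, 0.905], [1.0, -0.002, -0.025]]
force: [-0.3, -0.5, -4.0]
grip_width: 49.3
finger_force: 69.0
```

Run:
```python
from h import *
log(); s=arm.state(); print(np.round(s["tcp_rot"],3).tolist())
R=s["tcp_rot"]; plan([554.3,-117.8,165],R)
b=snap("side","s_q")[1]; t=snap("top","t_q")[1]
b=cv2.resize(b[100:220,220:380],(400,300)); t=cv2.resize(t[155:275,300:460],(400,300))
cv2.imwrite("pics/q.png",np.hstack([b,t]))
```

```text
t 19.48 q [-0.924  0.89   1.76   1.125  1.771 -1.128] p [ 554.7 -119.7  171.4] F [-0.3 -0.5 -4. ] w 49.3 69.0
[[0.013, 0.905, 0.425], [0.021, -0.425, 0.905], [1.0, -0.002, -0.025]]
inc [-0.0063, -0.0011, 0.0017] [0.0, 0.0, 0.0] rows 0.2
```

View pics/q.png

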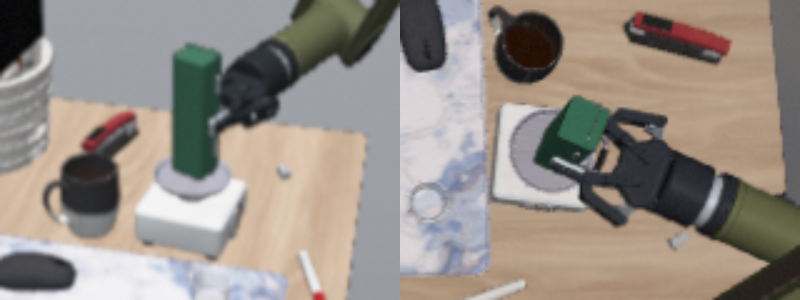

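The tin stands over the pan's middle, still a little above the floor. I'll lower it slowly and watch the force.

Emit:
carry_out(
  increments=[
    [[-0.003, -0.001, 0.0015], [0, 0, 0]],
    [[-0.006, -0.001, 0.0015], [0, 0, 0]],
    [[-0.008, -0.001, 0.0015], [0, 0, 0]],
    [[-0.01, -0.001, 0.0015], [0, 0, 0]],
    [[-0.011, -0.001, 0.0015], [0, 0, 0]],
    [[-0.011, -0.001, 0.0015], [0, 0, 0]],
    [[-0.011, -0.001, 0.0015], [0, 0, 0]],
  ],
)

```text
t: 20.17
eef_pos: [554.2, -118.2, 159.7]
tcp_rot: [[0.013, 0.905, 0.425], [0.021, -0.425, 0.905], [1.0, -0.003, -0.025]]
force: [0.3, 1.5, -2.5]
grip_width: 49.5
finger_force: 68.9
```

Run:
```python
from h import *
log(); print(arm.state()["moment"])
```

```text
t 20.17 q [-0.923  0.909  1.763  1.122  1.761 -1.147] p [ 554.2 -118.2  159.7] F [ 0.3  1.5 -2.5] w 49.5 68.9
[-0.76623184  0.40615093 -0.02922809]
```

Emit:
carry_out(
  increments=[
    [[-0.0015, 0, 0], [0, 0, 0]],
    [[-0.003, 0, 0], [0, 0, 0]],
    [[-0.0045, 0, 0], [0, 0, 0]],
    [[-0.005, 0, 0], [0, 0, 0]],
    [[-0.005, 0, 0], [0, 0, 0]],
    [[-0.005, 0, 0], [0, 0, 0]],
    [[-0.005, 0, 0], [0, 0, 0]],
  ],
)

```text
t: 20.75
eef_pos: [554.1, -118.3, 154.8]
tcp_rot: [[0.013, 0.905, 0.425], [0.021, -0.425, 0.905], [1.0, -0.003, -0.025]]
force: [1.2, 0.7, -0.6]
grip_width: 49.2
finger_force: 68.9
```

Run:
```python
from h import *
log(); print(arm.state()["moment"])
```

```text
t 20.75 q [-0.923  0.917  1.762  1.121  1.757 -1.154] p [ 554.1 -118.3  154.8] F [ 1.2  0.7 -0.6] w 49.2 68.9
[-0.30620769  0.12490947 -0.02135132]
```

Emit:
carry_out(
  increments=[
    [[-0.001, 0, 0], [0, 0, 0]],
    [[-0.001, 0, 0], [0, 0, 0]],
    [[-0.001, 0, 0], [0, 0, 0]],
  ],
)

```text
t: 21.0
eef_pos: [554.1, -118.3, 153.7]
tcp_rot: [[0.013, 0.905, 0.425], [0.021, -0.425, 0.905], [1.0, -0.003, -0.025]]
force: [1.2, 1.3, -0.0]
grip_width: 49.1
finger_force: 68.8
```

```bash
cat >> h.py <<'E'
from scipy.optimize import least_squares
def lidfit(name):
    c=cal(name); s=arm.state(); R,p=s["tcp_rot"],s["eef_pos"]
    g=cv2.imread(f"pics/{name}.png").astype(int); m=(g[...,1]>g[...,2]+25)&(g[...,1]>g[...,0]+10)
    rows=list(range(75,255,10)); obs={r:(np.where(m[r])[0].min(),np.where(m[r])[0].max()+1) for r in rows}
    def res(q):
        z0,a,y0,b=q; out=[]
        for sgn in (-1,1):
            P=np.array([proj(c,p+R@np.array([x,y0+sgn*24+b*x,z0+a*x])) for x in np.linspace(-10,110,40)]); o=np.argsort(P[:,1])
            out+=[np.interp(r,P[o,1],P[o,0])-obs[r][sgn>0] for r in rows]
        return np.array(out)
    S=least_squares(res,[-30,0,0,0],loss="soft_l1"); r=np.where(m[:200,285])[0].min()
    tz=np.arcsin(R[2,2]); print("lid z0,tilt,y0,roll",np.round(S.x,3),"cost",round(S.cost,1),"toprow",r,"tool pitch",round(tz,3))
E
python3 - <<'E'
from h import *
log(); print(arm.state()["moment"]); snap("wrist","w_r0"); lidfit("w_r0")
E
```

```text
t 21.0 q [-0.923  0.919  1.762  1.12   1.757 -1.156] p [ 554.1 -118.3  153.7] F [ 1.2  1.3 -0. ] w 49.1 68.8
[-0.25509054  0.10514623 -0.07316107]
lid z0,tilt,y0,roll [-3.0621e+01 -2.0000e-03  2.2300e+00  1.0000e-03] cost 445.0 toprow 48 tool pitch -0.025
```

Emit:
carry_out(
  increments=[
    [[0, 0, 0], [0, 0, 0]],
    [[0, 0, 0], [0, 0, 0]],
    [[0, 0, 0], [0, 0, 0]],
  ],
  gripper=0.34,
)

```text
t: 21.3
eef_pos: [554.1, -118.5, 153.5]
tcp_rot: [[0.013, 0.905, 0.425], [0.022, -0.425, 0.905], [1.0, -0.003, -0.026]]
force: [-0.8, -0.4, 0.4]
grip_width: 56.6
finger_force: 0.0
```

Run:
```python
from h import *
log(); print(arm.state()["moment"]); snap("wrist","w_r1"); lidfit("w_r1")
```

```text
t 21.3 q [-0.924  0.918  1.762  1.12   1.756 -1.156] p [ 554.1 -118.5  153.5] F [-0.8 -0.4  0.4] w 56.6 0.0
[-0.44750672  0.20683643 -0.0119684 ]
lid z0,tilt,y0,roll [-3.6999e+01 -9.2000e-02 -4.8200e-01 -3.0000e-02] cost 462.6 toprow 47 tool pitch -0.026
```

Emit:
carry_out(
  increments=[
    [[0, 0, 0], [0, 0, 0]],
    [[0, 0, 0], [0, 0, 0]],
    [[0, 0, 0], [0, 0, 0]],
    [[0, 0, 0], [0, 0, 0]],
    [[0, 0, 0], [0, 0, 0]],
    [[0, 0, 0], [0, 0, 0]],
  ],
)

```text
t: 21.85
eef_pos: [554.1, -118.3, 153.6]
tcp_rot: [[0.013, 0.905, 0.425], [0.022, -0.425, 0.905], [1.0, -0.003, -0.025]]
force: [0.8, -0.1, -0.7]
grip_width: 56.5
finger_force: 0.0
```

Run:
```python
from h import *
log(); print(arm.state()["moment"]); a=snap("wrist","w_r2")[1]; lidfit("w_r2")
b=snap("side","s_r")[1]; t=snap("top","t_r")[1]
r0=cv2.imread("pics/w_r0.png")
S=lambda i:cv2.resize(i,(400,300))
cv2.imwrite("pics/r.png",np.vstack([np.hstack([S(r0),S(a)]),np.hstack([S(b[100:220,220:380]),S(t[155:275,300:460])])]))
```

```text
t 21.85 q [-0.923  0.918  1.762  1.12   1.756 -1.156] p [ 554.1 -118.3  153.6] F [ 0.8 -0.1 -0.7] w 56.5 0.0
[-0.43789045  0.15219642 -0.03940313]
lid z0,tilt,y0,roll [-3.7106e+01 -9.5000e-02 -6.3500e-01 -3.1000e-02] cost 464.7 toprow 47 tool pitch -0.025
```

View pics/r.png

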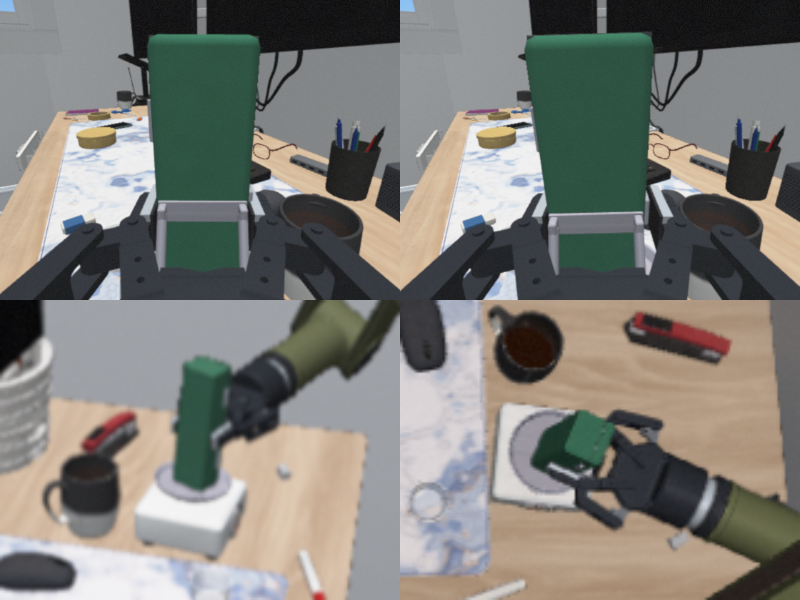

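The tin stands, but it leans about 0.08 rad towards the gripper and 0.03 to tool −y. It is therefore about 4 mm and 1.5 mm off-centre. I'll regrip it and move it over. First I'll make the lid fit sturdier.

```bash
python3 - <<'E'
import re
s=open("h.py").read()
s=s.replace("""m=(g[...,1]>g[...,2]+25)&(g[...,1]>g[...,0]+10)
    rows=list(range(75,255,10)); obs={r:(np.where(m[r])[0].min(),np.where(m[r])[0].max()+1) for r in rows}
    def""","""m=(g[...,1]>g[...,2]+25)&(g[...,1]>g[...,0]+10)
    n,lab,st,_=cv2.connectedComponentsWithStats(m.astype(np.uint8)); m=lab==1+np.argmax(st[1:,4])
    rows=list(range(75,255,10)); obs={r:(np.where(m[r])[0].min(),np.where(m[r])[0].max()+1) for r in rows}
    if dbg: print(obs)
    def""").replace("def lidfit(name):","def lidfit(name,dbg=0):")
open("h.py","w").write(s)
E
python3 - <<'E'
from h import *
lidfit("w_r0",1); lidfit("w_r2",1)
E
```

```text
{75: (np.int64(208), np.int64(363)), 85: (np.int64(209), np.int64(362)), 95: (np.int64(208), np.int64(361)), 105: (np.int64(210), np.int64(360)), 115: (np.int64(210), np.int64(360)), 125: (np.int64(210), np.int64(359)), 135: (np.int64(212), np.int64(358)), 145: (np.int64(212), np.int64(357)), 155: (np.int64(213), np.int64(357)), 165: (np.int64(213), np.int64(356)), 175: (np.int64(214), np.int64(356)), 185: (np.int64(215), np.int64(354)), 195: (np.int64(215), np.int64(353)), 205: (np.int64(216), np.int64(352)), 215: (np.int64(216), np.int64(352)), 225: (np.int64(217), np.int64(352)), 235: (np.int64(218), np.int64(350)), 245: (np.int64(219), np.int64(350))}
lid z0,tilt,y0,roll [-2.9398e+01 -1.7000e-02  1.9690e+00  4.0000e-03] cost 3.3 toprow 48 tool pitch -0.025
{75: (np.int64(175), np.int64(354)), 85: (np.int64(177), np.int64(354)), 95: (np.int64(178), np.int64(352)), 105: (np.int64(181), np.int64(352)), 115: (np.int64(182), np.int64(351)), 125: (np.int64(183), np.int64(351)), 135: (np.int64(184), np.int64(350)), 145: (np.int64(186), np.int64(350)), 155: (np.int64(188), np.int64(349)), 165: (np.int64(189), np.int64(349)), 175: (np.int64(190), np.int64(348)), 185: (np.int64(191), np.int64(347)), 195: (np.int64(193), np.int64(347)), 205: (np.int64(194), np.int64(345)), 215: (np.int64(196), np.int64(346)), 225: (np.int64(198), np.int64(346)), 235: (np.int64(199), np.int64(345)), 245: (np.int64(201), np.int64(345))}
lid z0,tilt,y0,roll [-3.6229e+01 -1.0500e-01 -8.9500e-01 -2.8000e-02] cost 4.0 toprow 47 tool pitch -0.025
```

Emit:
carry_out(
  increments=[
    [[0, 0, 0], [0, 0, 0]],
    [[0, 0, 0], [0, 0, 0]],
    [[0, 0, 0], [0, 0, 0]],
    [[0, 0, 0], [0, 0, 0]],
    [[0.003, 0, 0], [0, 0, 0]],
    [[0.007, 0, 0], [0, 0, 0]],
    [[0.012, 0, 0], [0, 0, 0]],
    [[0.016, 0, 0], [0, 0, 0]],
    [[0.018, 0.0013, 0.005], [0, -0.04, 0]],
    [[0.018, 0.0013, 0.01], [0, -0.08, 0]],
    [[0.018, 0.0013, 0.01], [0, -0.08, 0]],
    [[0.018, 0.0013, 0.01], [0, -0.08, 0]],
    [[0.018, 0.0013, 0.01], [0, -0.08, 0]],
  ],
  gripper=1,
)

```text
t: 23.08
eef_pos: [559.7, -109.5, 171.2]
tcp_rot: [[0.047, 0.905, 0.422], [0.094, -0.425, 0.9], [0.994, -0.003, -0.105]]
force: [0.5, -0.7, -3.9]
grip_width: 49.8
finger_force: 62.6
```

```bash
cat >> h.py <<'E'
def lean(name):
    lidfit(name); R=arm.state()["tcp_rot"]; h=R[:2,2]/np.linalg.norm(R[:2,2]); print("toolx lean",round(R[:2,0]@h,3),round(R[:2,0]@np.array([h[1],-h[0]]),3))
E
python3 - <<'E'
from h import *
log(); snap("wrist","w_s0"); lean("w_s0"); print(arm.state()["moment"])
E
```

```text
t 23.08 q [-0.904  0.838  1.771  1.113  1.707 -1.093] p [ 559.7 -109.5  171.2] F [ 0.5 -0.7 -3.9] w 49.8 62.6
lid z0,tilt,y0,roll [-3.4004e+01 -1.0900e-01  1.9730e+00  1.0000e-03] cost 2.6 toprow 49 tool pitch -0.105
toolx lean 0.105 0.003
[-1.05405462  0.46105618  0.01892545]
```

Emit:
carry_out(
  increments=[
    [[-0.004, 0, -0.0006], [0, 0, 0]],
    [[-0.008, 0, -0.0006], [0, 0, 0]],
    [[-0.01, 0, -0.0006], [0, 0, 0]],
    [[-0.012, 0, -0.0006], [0, 0, 0]],
    [[-0.014, 0, -0.0006], [0, 0, 0]],
    [[-0.016, 0, -0.0006], [0, 0, 0]],
    [[-0.0175, 0, -0.0006], [0, 0, 0]],
    [[-0.0175, 0, -0.0006], [0, 0, 0]],
    [[-0.0175, 0, -0.0006], [0, 0, 0]],
  ],
)

```text
t: 23.88
eef_pos: [558.7, -111.5, 154.4]
tcp_rot: [[0.047, 0.905, 0.423], [0.093, -0.425, 0.9], [0.995, -0.003, -0.104]]
force: [0.7, 0.6, -1.1]
grip_width: 49.2
finger_force: 62.5
```

Run:
```python
from h import *
log(); snap("wrist","w_s1"); lean("w_s1"); print(arm.state()["moment"])
```

```text
t 23.88 q [-0.907  0.867  1.77   1.107  1.697 -1.118] p [ 558.7 -111.5  154.4] F [ 0.7  0.6 -1.1] w 49.2 62.5
lid z0,tilt,y0,roll [-3.4918e+01 -9.9000e-02  1.9920e+00  2.0000e-03] cost 2.0 toprow 49 tool pitch -0.105
toolx lean 0.104 0.003
[-0.36970618  0.13184481 -0.08668795]
```

Emit:
carry_out(
  increments=[
    [[-0.001, 0, 0], [0, 0, 0]],
    [[-0.0018, 0, 0], [0, 0, 0]],
    [[-0.0018, 0, 0], [0, 0, 0]],
  ],
)

```text
t: 24.18
eef_pos: [558.6, -111.7, 152.4]
tcp_rot: [[0.047, 0.905, 0.422], [0.093, -0.425, 0.9], [0.995, -0.003, -0.105]]
force: [1.4, 2.1, 0.0]
grip_width: 49.3
finger_force: 62.4
```

Emit:
carry_out(
  increments=[
    [[0, 0, 0], [0, 0, 0]],
    [[0, 0, 0], [0, 0, 0]],
    [[0, 0, 0], [0, 0, 0]],
    [[0, 0, 0], [0, 0, 0]],
    [[0, 0, 0], [0, 0, 0]],
    [[0, 0, 0], [0, 0, 0]],
    [[0, 0, 0], [0, 0, 0]],
    [[0, 0, 0], [0, 0, 0]],
  ],
  gripper=0.32,
)

```text
t: 24.85
eef_pos: [558.6, -111.9, 152.2]
tcp_rot: [[0.047, 0.905, 0.423], [0.094, -0.425, 0.9], [0.994, -0.003, -0.105]]
force: [-0.6, 0.0, 0.1]
grip_width: 58.0
finger_force: 0.0
```

Run:
```python
from h import *
log(); snap("wrist","w_s2"); lean("w_s2"); print(arm.state()["moment"])
```

```text
t 24.85 q [-0.908  0.87   1.77   1.106  1.695 -1.121] p [ 558.6 -111.9  152.2] F [-0.6  0.   0.1] w 58.0 0.0
lid z0,tilt,y0,roll [-3.9656e+01 -1.4600e-01  1.2140e+00 -5.0000e-03] cost 2.8 toprow 49 tool pitch -0.105
toolx lean 0.105 0.003
[-0.43932565  0.20370188 -0.00331724]
```

It now stands laterally upright, with 0.04 rad of lean still towards the gripper. I'll make one more small correction.

Emit:
carry_out(
  increments=[
    [[0, 0, 0], [0, 0, 0]],
    [[0, 0, 0], [0, 0, 0]],
    [[0, 0, 0], [0, 0, 0]],
    [[0, 0, 0], [0, 0, 0]],
    [[0.003, 0, 0], [0, 0, 0]],
    [[0.007, 0, 0], [0, 0, 0]],
    [[0.012, 0, 0], [0, 0, 0]],
    [[0.015, 0, 0], [0, 0, 0]],
    [[0.015, 0, 0.003], [0, -0.02, 0]],
    [[0.015, 0, 0.006], [0, -0.04, 0]],
    [[0.015, 0, 0.006], [0, -0.04, 0]],
    [[0.011, 0, 0.006], [0, -0.04, 0]],
    [[0.008, 0, 0.006], [0, -0.04, 0]],
    [[0.006, 0, 0.006], [0, -0.04, 0]],
    [[0.004, 0, 0.006], [0, -0.04, 0]],
    [[0.002, 0, 0.006], [0, -0.04, 0]],
    [[0, 0, 0.006], [0, -0.04, 0]],
    [[0, 0, 0.006], [0, -0.04, 0]],
    [[0, 0, 0.006], [0, -0.04, 0]],
  ],
  gripper=1,
)

```text
t: 26.48
eef_pos: [561.1, -106.3, 151.8]
tcp_rot: [[0.064, 0.905, 0.42], [0.129, -0.425, 0.896], [0.99, -0.003, -0.144]]
force: [1.7, 1.0, -0.6]
grip_width: 49.2
finger_force: 62.5
```

Run:
```python
from h import *
log(); snap("wrist","w_u1"); lean("w_u1"); print(arm.state()["moment"])
```

```text
t 26.48 q [-0.896  0.846  1.777  1.101  1.663 -1.104] p [ 561.1 -106.3  151.8] F [ 1.7  1.  -0.6] w 49.2 62.5
lid z0,tilt,y0,roll [-3.8348e+01 -1.5900e-01  1.9780e+00  2.0000e-03] cost 2.3 toprow 49 tool pitch -0.144
toolx lean 0.144 0.003
[-0.30943103  0.18870209 -0.01652218]
```

Emit:
carry_out(
  increments=[
    [[0, 0, 0], [0, 0, 0]],
    [[0, 0, 0], [0, 0, 0]],
    [[0, 0, 0], [0, 0, 0]],
    [[0, 0, 0], [0, 0, 0]],
    [[0, 0, 0], [0, 0, 0]],
    [[0, 0, 0], [0, 0, 0]],
    [[0, 0, 0], [0, 0, 0]],
    [[0, 0, 0], [0, 0, 0]],
  ],
  gripper=0.32,
)

```text
t: 27.2
eef_pos: [561.1, -106.4, 151.5]
tcp_rot: [[0.064, 0.905, 0.42], [0.13, -0.425, 0.896], [0.989, -0.003, -0.145]]
force: [-0.2, 0.1, 0.5]
grip_width: 58.2
finger_force: 0.0
```

Run:
```python
from h import *
log(); snap("wrist","w_u2"); lean("w_u2"); print(arm.state()["moment"])
```

```text
t 27.2 q [-0.896  0.845  1.777  1.101  1.662 -1.104] p [ 561.1 -106.4  151.5] F [-0.2  0.1  0.5] w 58.2 0.0
lid z0,tilt,y0,roll [-3.8197e+01 -1.3900e-01  1.4320e+00 -2.0000e-03] cost 2.2 toprow 49 tool pitch -0.145
toolx lean 0.145 0.003
[-0.44870911  0.23378682  0.0111078 ]
```

The tin is now upright to within 0.01 rad. I'll open wider and back straight out.

Emit:
carry_out(
  increments=[
    [[0, 0, 0], [0, 0, 0]],
    [[0, 0, 0], [0, 0, 0]],
    [[0, 0, -0.008], [0, 0, 0]],
    [[0, 0, -0.02], [0, 0, 0]],
    [[0, 0, -0.035], [0, 0, 0]],
    [[0, 0, -0.055], [0, 0, 0]],
    [[0, 0, -0.08], [0, 0, 0]],
    [[0, 0, -0.1], [0, 0, 0]],
    [[0, 0, -0.12], [0, 0, 0]],
    [[0, 0, -0.13], [0, 0, 0]],
    [[0, 0, -0.13], [0, 0, 0]],
    [[0, 0, -0.13], [0, 0, 0]],
    [[0, 0, -0.13], [0, 0, 0]],
    [[0, 0, -0.13], [0, 0, 0]],
    [[0, 0, -0.13], [0, 0, 0]],
  ],
  gripper=0.1,
)

```text
t: 28.5
eef_pos: [506.6, -221.7, 170.4]
tcp_rot: [[0.065, 0.906, 0.419], [0.129, -0.424, 0.896], [0.99, -0.004, -0.144]]
force: [-0.4, 1.1, 0.3]
grip_width: 77.1
finger_force: 0.0
```

Run:
```python
from h import *
log()
t=snap("top","t_z")[1]; b=snap("side","s_z")[1]
for n,f in(("top",t),("side",b)):
    g=f.astype(int); m=((g[...,1]>g[...,2]+20)&(g[...,1]>g[...,0]+10)).astype(np.uint8)
    c=arm.get_calibration(n)
    nn,lab,st,ce=cv2.connectedComponentsWithStats(m); 
    print(n,[(st[i].tolist(),np.round(ce[i],1).tolist()) for i in range(1,nn) if st[i,4]>60])
    print("expected top centre",proj(c,[550.5,-126,248]),"bottom",proj(c,[550.5,-126,79]))
w=cv2.imread("pics/top0.png"); c=arm.get_calibration("top")
q=proj(c,[500.4,19.7,36]); print("glass px",q)
u,v=np.round(q).astype(int); d=cv2.absdiff(t,w)[v-14:v+15,u-14:u+15].max(2); print((d>25).sum(), [tuple(x) for x in np.argwhere(d>25).mean(0,keepdims=True)])
```

```text
t 28.5 q [-1.071  0.848  1.631  0.967  1.82  -1.031] p [ 506.6 -221.7  170.4] F [-0.4  1.1  0.3] w 77.1 0.0
top [([353, 194, 27, 22, 320], [368.1, 205.0])]
expected top centre [370.91163496 205.07394472] bottom [359.01179942 215.40642101]
side [([288, 124, 18, 52, 749], [296.0, 148.7])]
expected top centre [298.622814   126.33659267] bottom [296.69909783 172.85905182]
glass px [311.1167109  233.88071478]
143 [(np.float64(15.167832167832168), np.float64(13.643356643356643))]
```

```bash
python3 -c "
from rig import arm
print(arm.finish_job())"
```

```text
the job is handed in; nothing more can be done
None
```

The job is handed in: the glass stands upright on the desk, and the tin stands by itself on its heavier end (the one that lay towards −y) in the middle of the pan, about 0.01 rad off upright when the gripper let go. While I set the tin down after weighing its ends, it slid about 88 mm along the desk; the other things looked undisturbed in the pictures.

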